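Lock the coral glaze pot

TASK

Lock the lid of the coral glaze pot: turn its dark collar clockwise, seen from above, until the upright post on the collar stands in line with the green mark on the pot's rim, then let go. Leave the collar of the blue pot as it is.

Things in the scene. Friction and masses are not known exactly. Their poses are not given: they have to be found in the camera images.
- coral_pot: Orange-red glaze pot, fixed to the bench at any yaw. Origin: on the bench, on the collar's vertical axis. Its +x axis points to the green mark on the white rim (72 to 88 mm from the axis, 105 mm high). Coral lid, flat top 127 mm high. The blue pot is alike, centres at least 240 mm apart, either on the left. Loose mugs (92 mm high) and a brush jar (165 mm) stand about 200 mm or more from the pots.
- coral_collar (a joint): Angle of the coral pot's lock collar, a dark ring 140 mm across round the lid, top 123 mm high. Grows clockwise seen from above: 0 = open stop, 1.35 rad = post in line with the green mark (locked), 1.9 = end stop past the mark. Starts between 0 and 0.35. Stays where it is left; turning takes about 0.2 N m (3 to 4 N at the post).
- coral_post (a point): Centre of the top of the coral collar's post: upright, round, black with a yellow top, 16 mm in diameter, 45 mm tall, 62 mm from the collar's axis; top 168 mm above the bench, foot 123 mm. At collar value q it lies at angle 1.35 - q about the pot's z (up) from the pot's +x axis. It can be pinched from above or pushed.
- blue_post (a point): Centre of the top of the like post on the blue pot's collar, 168 mm above the bench. That pot has a blue band and lid; its collar is also open: a bystander, to be left as it is.

How it is judged:
At the end, for the whole second after the job is handed in: The coral pot's collar is at rest with its post within 0.22 rad (12.6 degrees, about 13 mm at the post) of the green mark (joint 1.13 to 1.57), and the blue pot's post is within 20 mm of where it started (value of joint coral_collar between 1.13 and 1.57 rad and velocity of joint coral_collar between -0.05 and 0.05 rad/s and distance of blue_post from where it was at the start of the episode below 0.02 m); the robot touches nothing.
It fails at once if the blue pot's collar is turned (its post moves more than 20 mm) (distance of blue_post from where it was at the start of the episode above 0.02 m).
It also fails if it takes over 38 s, if anything falls off the work surface, if the arm or the gripper's body presses on something with over 40 N, if the wrist force passes 120 N, or if a joint passes its speed limit or range.

ROBOT

A 7-joint arm with a two-finger parallel gripper is mounted at the origin on the work surface. World frame = base frame: x ahead of the robot, y to its left, z up, the work surface at z = 0. Lengths are in m, angles in rad, forces in N, time in s.
With the tool pointing down it reaches from about 0.425 to 0.875 m from the base axis. Payload 8.4 kg.
Tool frame: the origin (TCP) lies at the very end of the fingers, on their centre line; the grasp point (between the pads) lies 19 mm behind it; z points along the fingers, y is the direction in which the jaws open and shut (so a half turn about z gives the same grasp; the last joint's range is limited). The gripper opens to 85 mm and grips with 20 to 120 N. Pads are 22 mm wide; open, the fingers measure 114 mm over their backs; the gripper's body (76 mm by 85 mm) begins 54 mm behind the grasp point. The pads swing forward as they close: fully open they stand 13 mm farther back than shut.
Start: joints at [-1.219, 0.333, 0.04, 1.465, -0.013, 1.343, -0.059], TCP at [0.283, 0.585, 0.231] pointing down, gripper open.
Joint ranges: [-2.58, 2.58], [-0.38, 2.09], [-1.3, 1.39], [0.25, 2.4], [-1.5, 4.64], [0.08, 2.09], [-2.65, 2.65]. Speed limits (rad/s): [2.22, 2.22, 2.79, 2.79, 3.14, 3.14, 3.14].

INTERFACE

Orientations are given as [roll, pitch, yaw] about the fixed x, y, z axes, in that order (R = Rz(yaw) Ry(pitch) Rx(roll)).
In Python, from plant import robot, eyes gives the robot as it stands. The module is installed in compiled form; this text tells all that it offers.
- The arm moves only by the tool drive_tool, never from a script. Its argument "plan" is a list of rows, each an object of numbers: "claw": the opening, from -1 (shut) to 1 (fully open); "x", "y", "z": the shift along the tool's x, y, z in mm; "rx", "ry", "rz": the turn, a rotation vector about the tool's x, y, z in rad. In form: [{"claw": .., "x": .., "y": .., "z": .., "rx": .., "ry": .., "rz": ..}, ...]. A call has 1 to 12 rows; each row shifts and turns the commanded pose from where the row before left it, along the tool's axes as they then stand; what a row does not reach is not made up. A row lasts 1/12 s, in which the tool goes at most 41.7 mm and 7.16 degrees, less where a joint would pass 70% of its speed; a pose out of reach is approached as far as the arm can. A call with a gripper value outside its range is refused whole. The fingers move at their own pace and stop on an object; "grip_force" is the grip in N (left out, the last holds). Time passes only in rows, so rows that do not move let the fingers close. It gives the time, the measured TCP pose, the force and the opening at its end, in the units of the state.
- robot.sense(): the state, without advancing time (a new reading comes with each control period).
- eyes.grab_frame(name): name is "scene" or "top"; returns a dict with "img" (384x512x3 uint8, red, green, blue), "camera_matrix" (3x3 intrinsics, pixels), "extrinsics" (4x4, takes a point from camera to world coordinates). Camera axes: x right, y up, looking along -z (the intrinsics and any distortion apply to the point x, -y, -z); pixel columns grow to the right and rows downward; lengths in m; the calibration is good to about 2 mm. A picture is of the moment at which its call begins. There is no depth.
- robot.close_job(): hands the job in, once; it reports no verdict.
The state is a dict: "t": time; "joints": joint angles; "qd": joint speeds; "effort": joint torques, N m; "eef_pos": TCP position; "tcp_rot": TCP orientation; "contact_force": force on the tool from outside, world axes, zero at the start; "wrist_torque": the same for the moment, N m; "grip_width": finger opening in m.
Only numpy, scipy, OpenCV 4.12 (cv2) and the standard library are available. Lean on these libraries where they do the work, as an engineer would, in place of code of your own. Each camera call takes 0.05 s, during which the arm holds its last target. There are 200 camera calls.

## Working session

There is one attempt and no reset: what is moved stays moved. The work goes in short steps, Python scripts to look and compute and a tool call to move; the robot and the scene stay as the last step left them, time stands still between calls to the robot, and variables do not carry over. Pictures are saved under pics/ and viewed, about 8 in all and at most 12, crops included, and the job is handed in when it is done.

Besides the shell and the picture viewer there is one more tool, called by a JSON object that holds its "op" and its "data". drive_tool: Moves the arm, as the interface text tells. Its arguments: {"type":"object","properties":{"plan":{"type":"array","items":{"type":"object","properties":{"claw":{"type":"number"},"x":{"type":"number"},"y":{"type":"number"},"z":{"type":"number"},"rx":{"type":"number"},"ry":{"type":"number"},"rz":{"type":"number"}}}},"grip_force":{"type":"number"}},"required":["plan"]}

```bash
mkdir -p pics; cat > h.py <<'E'
import numpy as np, cv2
from plant import robot, eyes
def ray(f,u,v):
    K=np.array(f["camera_matrix"]);T=np.array(f["extrinsics"])
    d=np.linalg.inv(K)@[u,v,1]; d=T[:3,:3]@[d[0],-d[1],-d[2]]
    return T[:3,3],d/np.linalg.norm(d)
def atz(f,u,v,z):
    o,d=ray(f,u,v); return o+d*(z-o[2])/d[2]
def tri(f1,p1,f2,p2):
    a,d=ray(f1,*p1);b,e=ray(f2,*p2)
    s=np.linalg.lstsq(np.c_[d,-e],b-a,rcond=None)[0]
    P,Q=a+s[0]*d,b+s[1]*e
    return (P+Q)/2,np.linalg.norm(P-Q)
E
python3 - <<'E'
from h import *
import pickle
fs={n:eyes.grab_frame(n) for n in("scene","top")}
pickle.dump(fs,open("f0.pkl","wb"))
for n,f in fs.items():
    cv2.imwrite(f"pics/{n}0.png",cv2.resize(f["img"][:,:,::-1],(800,600),interpolation=cv2.INTER_CUBIC))
    print(n,np.round(f["extrinsics"],3).tolist(),f["camera_matrix"], [k for k in f])
print(robot.sense())
E
```

```text
scene [[0.541, 0.71, -0.452, 0.102], [-0.841, 0.465, -0.276, -0.286], [0.015, 0.529, 0.848, 0.923], [0.0, 0.0, 0.0, 1.0]] [[398.57250638   0.         248.28279101]
 [  0.         398.57250638 185.74590178]
 [  0.           0.           1.        ]] ['img', 'camera_matrix', 'extrinsics']
top [[-0.022, 0.991, -0.131, 0.385], [-1.0, -0.022, 0.005, -0.014], [0.002, 0.131, 0.991, 1.133], [0.0, 0.0, 0.0, 1.0]] [[440.44249182   0.         252.99451324]
 [  0.         440.44249182 191.71336326]
 [  0.           0.           1.        ]] ['img', 'camera_matrix', 'extrinsics']
{'t': 0.1, 'joints': array([-1.21918051,  0.33385049,  0.03988407,  1.46617965, -0.01338277,
        1.34328789, -0.05851425]), 'qd': array([ 1.33922397e-03,  7.87898450e-06, -1.02142031e-03, -1.77742940e-03,
        7.74252050e-04,  1.52992091e-03,  5.31886471e-04]), 'effort': array([ 5.62433081e-03, -6.60019326e+01,  1.37147728e+00, -4.06474113e+01,
        1.72887021e-02,  9.10464500e-03, -7.66462426e-05]), 'eef_pos': array([0.28306157, 0.58467734, 0.23050529]), 'tcp_rot': array([-3.14013781e+00,  1.18057612e-04,  2.69074084e+00]), 'contact_force': array([0.42411328, 0.73774586, 0.93704077]), 'wrist_torque': array([-0.00156872,  0.01656358, -0.0454593 ]), 'grip_width': 0.08509800158172283}
```

View pics/scene0.png

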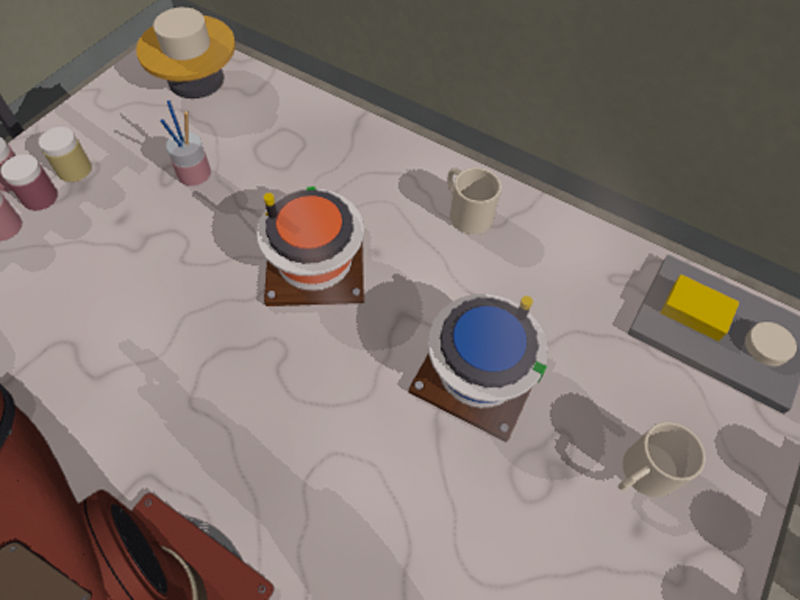

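View pics/top0.png

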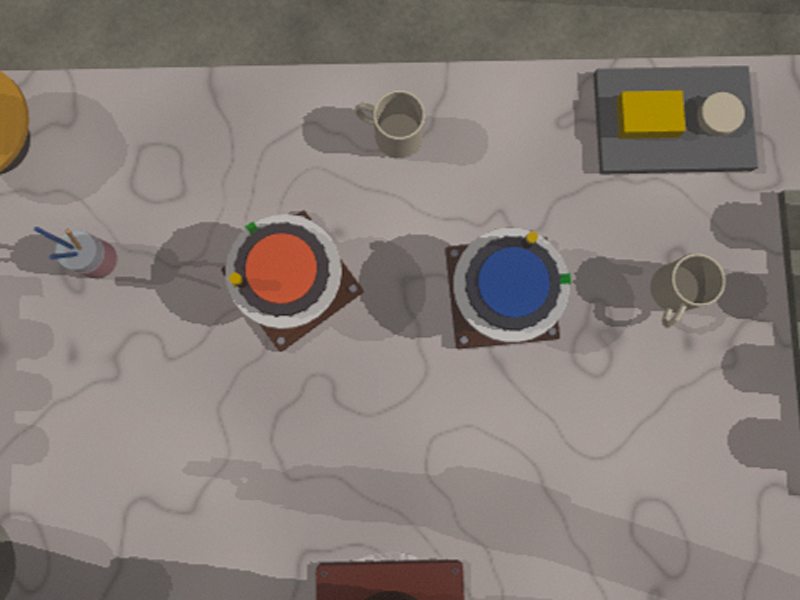

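Scene view (800x600): coral post top at (270,199), green mark (311,189), lid centre (309,222). Top view: post (236,279), green (252,228), lid (281,268). The blue pot is to the right. I'll take centroids and triangulate.

```bash
python3 - <<'E'
from h import *
import pickle
fs=pickle.load(open("f0.pkl","rb"))
def cen(f,lo,hi,box):
    x0,y0,x1,y1=[int(b/1.5625) for b in box]
    hsv=cv2.cvtColor(f["img"],cv2.COLOR_RGB2HSV)[y0:y1,x0:x1]
    m=cv2.inRange(hsv,lo,hi); v,u=np.nonzero(m)
    return (u.mean()+x0,v.mean()+y0,len(u))
Y=((20,150,100),(35,255,255));G=((50,120,50),(75,255,255));R=((3,150,120),(14,255,255));B=((105,130,50),(125,255,255))
S,T=fs["scene"],fs["top"]
out={}
for n,c,bs,bt,z in[("post",Y,(255,185,285,215),(220,265,250,295),.168),("green",G,(295,175,325,200),(240,215,265,240),.105),
  ("lid",R,(265,185,355,255),(238,230,325,305),.127),("bluepost",Y,(510,290,540,315),(515,225,545,250),.168),("bluelid",B,(440,300,540,380),(470,240,560,325),.127)]:
    a,b=cen(S,*c,bs),cen(T,*c,bt)
    P,g=tri(S,a[:2],T,b[:2])
    print(n,np.round(a,1),np.round(b,1),np.round(P,4),round(g,4),"atz",np.round(atz(S,*a[:2],z)[:2],4),np.round(atz(T,*b[:2],z)[:2],4))
    out[n]=(atz(S,*a[:2],z)+atz(T,*b[:2],z))/2
c=out["lid"]
for k in("post","green"):
    d=out[k]-c; print(k,np.hypot(*d[:2]),np.degrees(np.arctan2(d[1],d[0])))
# enlarged crop of coral pot in both
cr=[cv2.resize(f["img"][y:y+90,x:x+90,::-1],(390,390),interpolation=cv2.INTER_CUBIC) for f,x,y in((S,155,105),(T,135,125))]
cv2.imwrite("pics/crop0.png",np.hstack(cr))
E
```

```text
post [171.8 127.4  44. ] [150.5 178.   50. ] [0.5478 0.2108 0.1607] 0.0025 atz [0.5427 0.207 ] [0.5475 0.2083]
green [198.8 120.4   9. ] [160.6 145.3  28. ] [0.6345 0.1985 0.1116] 0.0016 atz [0.6383 0.2031] [0.6367 0.1994]
lid [ 197.5  141.6 1091. ] [ 179.4  171.3 1605. ] [0.5687 0.1524 0.1229] 0.0022 atz [0.5655 0.1509] [0.5687 0.1509]
bluepost [336.7 192.8  33. ] [340.1 151.6  39. ] [ 0.5982 -0.2149  0.1652] 0.0019 atz [ 0.5957 -0.2145] [ 0.5981 -0.2151]
bluelid [305.9 215.9 983. ] [ 328.5  180.2 1599. ] [ 0.5341 -0.186   0.1303] 0.0177 atz [ 0.5293 -0.1791] [ 0.5403 -0.1936]
post 0.06083407081060559 111.227032150246
green 0.08649848547566404 35.54793048255408
```

View pics/crop0.png

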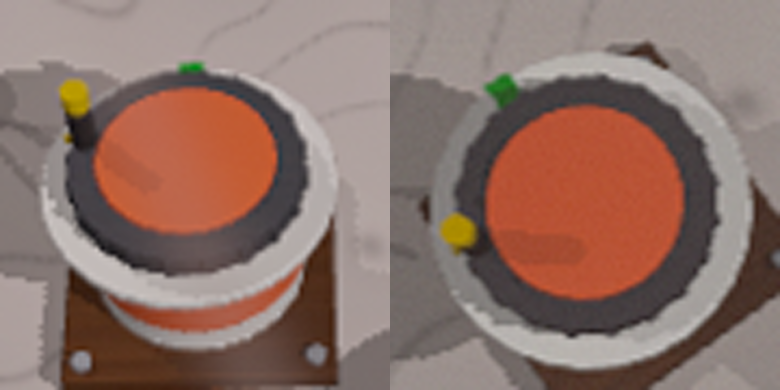

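Post measures (0.546, 0.209) at 0.16–0.168 m high, and the axis is at (0.568, 0.151). The angles about the axis are 110.5° for the post and 35.5° for the mark, so q is about 0.04 and the turn is about 75° clockwise. I'll go above the post first.

{"op": "drive_tool", "data": {"plan": [{"claw": 1, "x": -33.4, "y": -18.6}, {"claw": 1, "x": -33.4, "y": -18.6}, {"claw": 1, "x": -33.4, "y": -18.6}, {"claw": 1, "x": -33.4, "y": -18.6}, {"claw": 1, "x": -33.4, "y": -18.6}, {"claw": 1, "x": -33.4, "y": -18.6}, {"claw": 1, "x": -33.4, "y": -18.6}, {"claw": 1, "x": -33.4, "y": -18.6}, {"claw": 1, "x": -33.4, "y": -18.6}, {"claw": 1, "x": -33.4, "y": -18.6}, {"claw": 1, "x": -33.4, "y": -18.6}, {"claw": 1, "x": -33.4, "y": -18.6}], "grip_force": 25}}

```text
validation failed for argument at $.pl...
```

{"op": "drive_tool", "data": {"plan": [{"claw": 1, "rz": 0.109}, {"claw": 1, "rz": 0.109}, {"claw": 1, "rz": 0.109}, {"claw": 1, "rz": 0.109}, {"claw": 1, "rz": 0.109}, {"claw": 1, "rz": 0.109}, {"claw": 1, "rz": 0.109}, {"claw": 1}, {"claw": 1}, {"claw": 1}]}}

```text
validation failed for argument at $.pl...
```

Every field may be required, so I'll send full rows.

{"op": "drive_tool", "data": {"plan": [{"claw": 1, "x": -33.4, "y": -18.6, "z": 0, "rx": 0, "ry": 0, "rz": 0}, {"claw": 1, "x": -33.4, "y": -18.6, "z": 0, "rx": 0, "ry": 0, "rz": 0}, {"claw": 1, "x": -33.4, "y": -18.6, "z": 0, "rx": 0, "ry": 0, "rz": 0}, {"claw": 1, "x": -33.4, "y": -18.6, "z": 0, "rx": 0, "ry": 0, "rz": 0}, {"claw": 1, "x": -33.4, "y": -18.6, "z": 0, "rx": 0, "ry": 0, "rz": 0}, {"claw": 1, "x": -33.4, "y": -18.6, "z": 0, "rx": 0, "ry": 0, "rz": 0}, {"claw": 1, "x": -33.4, "y": -18.6, "z": 0, "rx": 0, "ry": 0, "rz": 0}, {"claw": 1, "x": -33.4, "y": -18.6, "z": 0, "rx": 0, "ry": 0, "rz": 0}, {"claw": 1, "x": -33.4, "y": -18.6, "z": 0, "rx": 0, "ry": 0, "rz": 0}, {"claw": 1, "x": -33.4, "y": -18.6, "z": 0, "rx": 0, "ry": 0, "rz": 0}, {"claw": 1, "x": -33.4, "y": -18.6, "z": 0, "rx": 0, "ry": 0, "rz": 0}, {"claw": 1, "x": -33.4, "y": -18.6, "z": 0, "rx": 0, "ry": 0, "rz": 0}], "grip_force": 25}}

```text
t: 1.1
eef_pos: [0.5473, 0.2077, 0.2311]
tcp_rot: [-3.141, -0.0, 2.691]
contact_force: [-0.3, 0.4, -0.2]
grip_width: 0.0852
```

{"op": "drive_tool", "data": {"plan": [{"claw": 1, "x": 0, "y": 0, "z": 0, "rx": 0, "ry": 0, "rz": 0.109}, {"claw": 1, "x": 0, "y": 0, "z": 0, "rx": 0, "ry": 0, "rz": 0.109}, {"claw": 1, "x": 0, "y": 0, "z": 0, "rx": 0, "ry": 0, "rz": 0.109}, {"claw": 1, "x": 0, "y": 0, "z": 0, "rx": 0, "ry": 0, "rz": 0.109}, {"claw": 1, "x": 0, "y": 0, "z": 0, "rx": 0, "ry": 0, "rz": 0.109}, {"claw": 1, "x": 0, "y": 0, "z": 0, "rx": 0, "ry": 0, "rz": 0.109}, {"claw": 1, "x": 0, "y": 0, "z": 0, "rx": 0, "ry": 0, "rz": 0.109}, {"claw": 1, "x": 0, "y": 0, "z": 0, "rx": 0, "ry": 0, "rz": 0}, {"claw": 1, "x": 0, "y": 0, "z": 0, "rx": 0, "ry": 0, "rz": 0}]}}

```text
t: 1.85
eef_pos: [0.5465, 0.2095, 0.231]
tcp_rot: [-3.141, 0.0, 1.931]
contact_force: [-0.8, 0.3, -0.7]
grip_width: 0.0855
```

Position and yaw (1.931 rad = 110.6°) are as planned. I'll go down 93 mm and close gently.

{"op": "drive_tool", "data": {"plan": [{"claw": 1, "x": 0, "y": 0, "z": 18.6, "rx": 0, "ry": 0, "rz": 0}, {"claw": 1, "x": 0, "y": 0, "z": 18.6, "rx": 0, "ry": 0, "rz": 0}, {"claw": 1, "x": 0, "y": 0, "z": 18.6, "rx": 0, "ry": 0, "rz": 0}, {"claw": 1, "x": 0, "y": 0, "z": 18.6, "rx": 0, "ry": 0, "rz": 0}, {"claw": 1, "x": 0, "y": 0, "z": 18.6, "rx": 0, "ry": 0, "rz": 0}, {"claw": 1, "x": 0, "y": 0, "z": 0, "rx": 0, "ry": 0, "rz": 0}, {"claw": 1, "x": 0, "y": 0, "z": 0, "rx": 0, "ry": 0, "rz": 0}]}}

```text
t: 2.43
eef_pos: [0.5461, 0.2092, 0.1378]
tcp_rot: [-3.14, 0.0, 1.93]
contact_force: [-0.3, 0.2, 0.1]
grip_width: 0.0853
```

{"op": "drive_tool", "data": {"plan": [{"claw": -1, "x": 0, "y": 0, "z": 0, "rx": 0, "ry": 0, "rz": 0}, {"claw": -1, "x": 0, "y": 0, "z": 0, "rx": 0, "ry": 0, "rz": 0}, {"claw": -1, "x": 0, "y": 0, "z": 0, "rx": 0, "ry": 0, "rz": 0}, {"claw": -1, "x": 0, "y": 0, "z": 0, "rx": 0, "ry": 0, "rz": 0}, {"claw": -1, "x": 0, "y": 0, "z": 0, "rx": 0, "ry": 0, "rz": 0}, {"claw": -1, "x": 0, "y": 0, "z": 0, "rx": 0, "ry": 0, "rz": 0}, {"claw": -1, "x": 0, "y": 0, "z": 0, "rx": 0, "ry": 0, "rz": 0}, {"claw": -1, "x": 0, "y": 0, "z": 0, "rx": 0, "ry": 0, "rz": 0}, {"claw": -1, "x": 0, "y": 0, "z": 0, "rx": 0, "ry": 0, "rz": 0}, {"claw": -1, "x": 0, "y": 0, "z": 0, "rx": 0, "ry": 0, "rz": 0}]}}

```text
t: 3.27
eef_pos: [0.5468, 0.2096, 0.1388]
tcp_rot: [3.141, -0.0, 1.928]
contact_force: [-1.5, -0.0, 5.8]
grip_width: 0.015
```

The post is gripped (15 mm). I'll follow the first half of the arc: tool x points outward and tool y is the clockwise tangent.

{"op": "drive_tool", "data": {"plan": [{"claw": -1, "x": -0.09, "y": 3.38, "z": 0, "rx": 0, "ry": 0, "rz": 0.0545}, {"claw": -1, "x": -0.09, "y": 3.38, "z": 0, "rx": 0, "ry": 0, "rz": 0.0545}, {"claw": -1, "x": -0.09, "y": 3.38, "z": 0, "rx": 0, "ry": 0, "rz": 0.0545}, {"claw": -1, "x": -0.09, "y": 3.38, "z": 0, "rx": 0, "ry": 0, "rz": 0.0545}, {"claw": -1, "x": -0.09, "y": 3.38, "z": 0, "rx": 0, "ry": 0, "rz": 0.0545}, {"claw": -1, "x": -0.09, "y": 3.38, "z": 0, "rx": 0, "ry": 0, "rz": 0.0545}, {"claw": -1, "x": -0.09, "y": 3.38, "z": 0, "rx": 0, "ry": 0, "rz": 0.0545}, {"claw": -1, "x": -0.09, "y": 3.38, "z": 0, "rx": 0, "ry": 0, "rz": 0.0545}, {"claw": -1, "x": -0.09, "y": 3.38, "z": 0, "rx": 0, "ry": 0, "rz": 0.0545}, {"claw": -1, "x": -0.09, "y": 3.38, "z": 0, "rx": 0, "ry": 0, "rz": 0.0545}, {"claw": -1, "x": -0.09, "y": 3.38, "z": 0, "rx": 0, "ry": 0, "rz": 0.0545}, {"claw": -1, "x": -0.09, "y": 3.38, "z": 0, "rx": 0, "ry": 0, "rz": 0.0545}]}}

```text
t: 4.27
eef_pos: [0.5865, 0.2099, 0.1387]
tcp_rot: [-3.141, 0.001, 1.271]
contact_force: [-5.0, -2.9, 7.5]
grip_width: 0.0155
```

{"op": "drive_tool", "data": {"plan": [{"claw": -1, "x": -0.09, "y": 3.38, "z": 0, "rx": 0, "ry": 0, "rz": 0.0545}, {"claw": -1, "x": -0.09, "y": 3.38, "z": 0, "rx": 0, "ry": 0, "rz": 0.0545}, {"claw": -1, "x": -0.09, "y": 3.38, "z": 0, "rx": 0, "ry": 0, "rz": 0.0545}, {"claw": -1, "x": -0.09, "y": 3.38, "z": 0, "rx": 0, "ry": 0, "rz": 0.0545}, {"claw": -1, "x": -0.09, "y": 3.38, "z": 0, "rx": 0, "ry": 0, "rz": 0.0545}, {"claw": -1, "x": -0.09, "y": 3.38, "z": 0, "rx": 0, "ry": 0, "rz": 0.0545}, {"claw": -1, "x": -0.09, "y": 3.38, "z": 0, "rx": 0, "ry": 0, "rz": 0.0545}, {"claw": -1, "x": -0.09, "y": 3.38, "z": 0, "rx": 0, "ry": 0, "rz": 0.0545}, {"claw": -1, "x": -0.09, "y": 3.38, "z": 0, "rx": 0, "ry": 0, "rz": 0.0545}, {"claw": -1, "x": -0.09, "y": 3.38, "z": 0, "rx": 0, "ry": 0, "rz": 0.0545}, {"claw": -1, "x": -0.09, "y": 3.38, "z": 0, "rx": 0, "ry": 0, "rz": 0.0545}, {"claw": -1, "x": -0.09, "y": 3.38, "z": 0, "rx": 0, "ry": 0, "rz": 0.0545}]}}

```text
t: 5.27
eef_pos: [0.618, 0.1864, 0.1387]
tcp_rot: [-3.141, 0.002, 0.617]
contact_force: [-8.5, -3.2, 11.3]
grip_width: 0.0152
```

{"op": "drive_tool", "data": {"plan": [{"claw": -1, "x": 0, "y": 0, "z": 0, "rx": 0, "ry": 0, "rz": 0}, {"claw": -1, "x": 0, "y": 0, "z": 0, "rx": 0, "ry": 0, "rz": 0}, {"claw": 1, "x": 0, "y": 0, "z": 0, "rx": 0, "ry": 0, "rz": 0}, {"claw": 1, "x": 0, "y": 0, "z": 0, "rx": 0, "ry": 0, "rz": 0}, {"claw": 1, "x": 0, "y": 0, "z": 0, "rx": 0, "ry": 0, "rz": 0}, {"claw": 1, "x": 0, "y": 0, "z": 0, "rx": 0, "ry": 0, "rz": 0}, {"claw": 1, "x": 0, "y": 0, "z": 0, "rx": 0, "ry": 0, "rz": 0}, {"claw": 1, "x": 0, "y": 0, "z": 0, "rx": 0, "ry": 0, "rz": 0}, {"claw": 1, "x": 0, "y": 0, "z": 0, "rx": 0, "ry": 0, "rz": 0}, {"claw": 1, "x": 0, "y": 0, "z": 0, "rx": 0, "ry": 0, "rz": 0}]}}

```text
t: 6.1
eef_pos: [0.6189, 0.1875, 0.1383]
tcp_rot: [3.142, 0.0, 0.62]
contact_force: [0.6, -0.5, -0.4]
grip_width: 0.0854
```

Released with no contact force left. I'll rise straight up, then back away towards the robot to clear the view.

{"op": "drive_tool", "data": {"plan": [{"claw": 1, "x": 0, "y": 0, "z": -25, "rx": 0, "ry": 0, "rz": 0}, {"claw": 1, "x": 0, "y": 0, "z": -25, "rx": 0, "ry": 0, "rz": 0}, {"claw": 1, "x": 0, "y": 0, "z": -25, "rx": 0, "ry": 0, "rz": 0}, {"claw": 1, "x": 0, "y": 0, "z": -25, "rx": 0, "ry": 0, "rz": 0}, {"claw": 1, "x": -15, "y": -30, "z": 0, "rx": 0, "ry": 0, "rz": 0}, {"claw": 1, "x": -15, "y": -30, "z": 0, "rx": 0, "ry": 0, "rz": 0}, {"claw": 1, "x": -15, "y": -30, "z": 0, "rx": 0, "ry": 0, "rz": 0}, {"claw": 1, "x": -15, "y": -30, "z": 0, "rx": 0, "ry": 0, "rz": 0}, {"claw": 1, "x": -15, "y": -30, "z": 0, "rx": 0, "ry": 0, "rz": 0}, {"claw": 1, "x": -15, "y": -30, "z": 0, "rx": 0, "ry": 0, "rz": 0}, {"claw": 1, "x": -15, "y": -30, "z": 0, "rx": 0, "ry": 0, "rz": 0}, {"claw": 1, "x": -15, "y": -30, "z": 0, "rx": 0, "ry": 0, "rz": 0}]}}

```text
t: 7.1
eef_pos: [0.3803, 0.3136, 0.2385]
tcp_rot: [-3.141, -0.001, 0.62]
contact_force: [0.4, 0.9, 0.8]
grip_width: 0.0852
```

{"op": "drive_tool", "data": {"plan": [{"claw": 1, "x": 0, "y": 0, "z": 0, "rx": 0, "ry": 0, "rz": 0}, {"claw": 1, "x": 0, "y": 0, "z": 0, "rx": 0, "ry": 0, "rz": 0}]}}

```text
t: 7.27
eef_pos: [0.3803, 0.3143, 0.2386]
tcp_rot: [-3.141, -0.0, 0.624]
contact_force: [0.2, -1.0, 0.3]
grip_width: 0.0856
```

```bash
python3 - <<'E'
from h import *
f=[eyes.grab_frame(n)["img"][:,:,::-1] for n in("scene","top")]
a=f[0][90:250,140:370];b=f[1][90:250,120:350]
cv2.imwrite("pics/end.png",np.vstack([cv2.resize(f[1],(600,450))[:0],*[cv2.resize(i,None,fx=1.85,fy=1.85,interpolation=cv2.INTER_CUBIC) for i in(a,b)]]))
g=eyes.grab_frame("top")
hsv=cv2.cvtColor(g["img"],cv2.COLOR_RGB2HSV)
for n,lo,hi,z in(("Y",(20,150,100),(35,255,255),.168),("G",(50,120,50),(75,255,255),.105)):
    k,_,st,ce=cv2.connectedComponentsWithStats(cv2.inRange(hsv,lo,hi))
    for s,c in zip(st[1:],ce[1:]):
        if s[4]>8: print(n,s[4],c.round(1),atz(g,*c,z).round(4))
print(robot.sense()["t"],robot.sense()["eef_pos"])
E
```

```text
Traceback (most recent call last):
ValueError: all the input array dimensions except for the concatenation axis must match exactly, but along dimension 1, the array at index 0 has size 600 and the array at index 1 has size 426
```

```bash
python3 - <<'E'
from h import *
s,g=[eyes.grab_frame(n) for n in("scene","top")]
a,b=s["img"][90:250,140:370,::-1],g["img"][90:250,120:350,::-1]
cv2.imwrite("pics/end.png",np.vstack([cv2.resize(i,None,fx=1.85,fy=1.85,interpolation=cv2.INTER_CUBIC) for i in(a,b)]))
hsv=cv2.cvtColor(g["img"],cv2.COLOR_RGB2HSV)
for n,lo,hi,z in(("Y",(20,150,100),(35,255,255),.168),("G",(50,120,50),(75,255,255),.105)):
    k,_,st,ce=cv2.connectedComponentsWithStats(cv2.inRange(hsv,lo,hi))
    for q,c in zip(st[1:],ce[1:]):
        if q[4]>8: print(n,q[4],c.round(1),atz(g,*c,z).round(4))
E
```

```text
Y 1060 [417.7  71. ] [ 0.7827 -0.4022  0.168 ]
Y 46 [161.2 146.1] [0.6193 0.1848 0.168 ]
Y 40 [340.1 151.6] [ 0.598  -0.2151  0.168 ]
G 33 [361.4 178.1] [ 0.5471 -0.2755  0.105 ]
```

View pics/end.png

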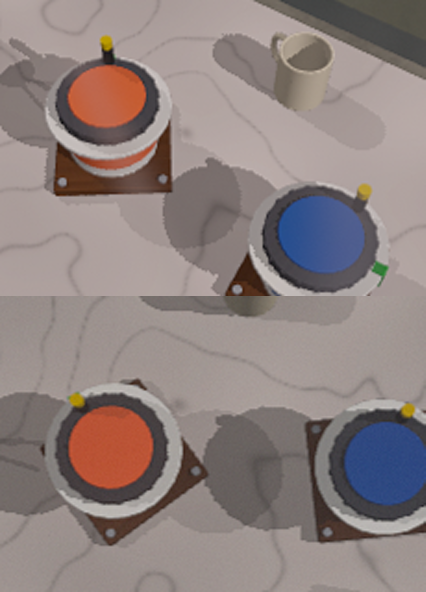

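The coral post (107,45 in the scene crop, 77,400 in the top crop) now covers the green mark in both views. It measures (0.619, 0.185), about 34° against the mark's 35.5°. The blue post has not moved (pixel 340.1,151.6 before and after).

```bash
python3 -c "
from plant import robot
print(robot.close_job()); print(robot.sense()['t'])"
```

```text
the job is handed in; nothing more can be done
None
the job is handed in; nothing more can be done
```

I pinched the coral post from above, turned the collar about 75° clockwise along its arc, let go and backed away. I then handed the job in at about 8 s of the 38 s allowed; no verdict is reported.

- **Coral post:** the last check put it at about 34° around the pot, against 35.5° for the green mark. That is an error of about 2°, and 12.6° is allowed. The mark is now hidden by the post in both cameras, so 35.5° is from the first pictures.
- **Blue post:** it sits at the same pixel position in the top camera as before.
- **Contact:** the last move reading showed about 1 N (sensor noise) with the gripper open. The highest force in any reading was about 15 N, while turning.
- **Disagreements and failures:** the two cameras differed by up to about 5 mm on the coral points, and by 18 mm on the blue lid, which I did not use. My first two move calls were refused because fields were missing, and nothing moved. One check script also failed on an image-size error and was rerun.

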